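# Build the spacer stack on a fixture post and close its keeper

### The job

Set up the locating post of the checking fixture: with the forked keeper swung out of the way, thread the three spacer rings down the stepped post in order, the wide collar first, then the flat washer, then the narrow bushing, lowering each one fully home rather than letting it fall. Then swing the keeper back round the neck of the post, over the stack, until it meets its stop. Leave all other things on the table where they are.

Things in the scene. Friction and masses are not known exactly. Their poses are not given: they have to be found in the camera images.
- fixture: Fixed dark steel base plate 10 mm thick carrying the locating post, a pivot column and the keeper. Origin on the post's axis at table height; z up. In its frame the plate spans x -55..117, y +-55 mm. A dark block 26 x 22 mm, top at z 28, stands at x 96, y 40. Rings fully home have their centres on the axis at z 20 (collar, on the plate), 36 (washer), 51 (bushing); stack top z 60.
- post_tip (a point): Tip of the fixed steel locating post, on its axis, 74 mm above the table. The post is 24 mm in diameter from the plate (z 10) to a bevelled shoulder at z 28, then 16 mm up to z 66, then a cone to 8 mm at the tip.
- pivot (a point): Keeper's hinge axis: top of the fixed pivot column (diameter 28 mm), 63 mm above the table, at x +85, y 0 mm in the fixture frame.
- keeper (a joint): Angle (rad, 0 to 1.75) of the forked keeper, a flat steel arm 63 to 69 mm above the table, stays where left. 0 = at its stop: it points from the pivot to the fixture's -x, fork round the post just over the stack. Opens to the fixture's -y (anticlockwise from above). Reaches 142 mm from the pivot; from its centre line 12 mm wide on the closing side, 24 on the other.
- keeper_knob (a point): Middle of the keeper's upright black knob (diameter 18, height 30 mm; this point 15 mm below its top, 84 mm over the table), 128 mm from the hinge axis; can be pinched from above. At joint 0 it lies at x -43, y 0 mm in the fixture frame and has the fixture's axes; it turns with the keeper.
- collar: Wide steel collar: ring, outside diameter 60, bore 28, height 20 mm, 0.34 kg. Origin at its centre (10 mm above its underside), z along its axis. Lies flat on the table at the start.
- washer: Flat steel washer: outside diameter 50, bore 20, height 12 mm. Origin at its centre, z along its axis. Lies flat on the table.
- bushing: Narrow steel bushing: outside diameter 36, bore 20, height 18 mm. Origin at its centre, z along its axis. Stands on the table.
- sleeve: Bystander: spare steel sleeve, outside diameter 44, bore 12 (too narrow for the post), height 30 mm, standing on the table. Origin at its centre.
- thumb_nut: Bystander: black thumb nut, diameter 44 mm, 30 mm high. Origin under its centre.
- gauge_block: Bystander: loose steel block 35 x 20 x 30 mm high. Origin under its centre.
- probe: Bystander: loose dark touch probe standing upright, foot diameter 40 mm, 80 mm tall, easily tipped. Origin under its centre.
- driver: Bystander: loose screwdriver 180 mm long with black handle, lying behind the fixture. Origin at its middle, long axis x.
- tower_left: Fixed aluminium tower (52 mm square foot) with a toggle clamp: spindle arm out to 44 mm along its -x, orange handle leaning to its +x by 36 mm, 158 mm tall. Origin under its centre.
- tower_right: A second fixed tower with a toggle clamp, same as the left one.
- tray: Fixed small grey open tray of screws, 75 x 60 x 25 mm high. Origin under its centre.
Not all that is in view belongs to the job. What is shaped like the collar but green is not meant. There is more than one size of the fixture; the one meant has the size given above.

How it is judged:
By the outcome, as a careful person would: the job done as asked, in the order asked, and still so for the second after the job is handed in, with the robot touching nothing.
It also fails if it takes over 72 s, if anything falls off the work surface, if the arm or the gripper's body presses on something with over 40 N, if the wrist force passes 120 N, or if a joint passes its speed limit or range.

### The arm

A 7-joint arm with a two-finger parallel gripper is mounted at the origin on the work surface. World frame = base frame: x ahead of the robot, y to its left, z up, the work surface at z = 0. Lengths are in m, angles in rad, forces in N, time in s.
With the tool pointing down it reaches from about 0.4 to 0.85 m from the base axis. Payload 4.5 kg.
Tool frame: the origin (TCP) lies midway between the tips of the shut fingers; the grasp point (between the pads) lies 19 mm behind it; z points along the fingers, y is the line along which they close (so a half turn about z gives the same grasp; the last joint's range is limited). The gripper opens to 88 mm and grips with 3 to 60 N. Pads are 18 mm wide; open, the fingers measure 123 mm over their backs; the gripper's body (75 mm by 187 mm) begins 45 mm behind the grasp point.
Start: joints at [-1.21, 0.689, -0.195, 1.565, 0.157, 0.902, -0.215], TCP at [0.201, 0.592, 0.239] pointing down, gripper open.
Joint ranges: [-3.01, 3.01], [-0.46, 2.08], [-1.47, 1.51], [0.13, 2.56], [-1, 4.14], [0.04, 2.09], [-2.66, 2.66]. Speed limits (rad/s): [2.57, 2.57, 3.14, 3.14, 3.14, 3.14, 3.14].

### API

Orientations are given as a unit quaternion [x, y, z, w].
In Python, from plant import sensors, eyes, finish_job gives the robot as it stands.
- The arm moves only by the tool send_rows, never from a script. Its argument "rows" is text: rows parted by semicolons, each of 4 numbers parted by spaces: the shift along the tool's x, y, z normalised to -1 to 1, where 1 is 30 cm, then the turn about the tool's z normalised to -1 to 1, where 1 is 2 pi rad. A call has 1 to 10 rows; each row is the pose to reach, as a shift and turn from the pose commanded when the call began, along the tool's axes at that moment, turning the shorter way round; what a row does not reach only later rows make up. A row lasts 1/12 s, in which the tool goes at most 41.7 mm and 7.16 degrees, less where a joint would pass 70% of its speed; a pose out of reach is approached as far as the arm can. A call with a number of a shift or a turn outside -1 to 1 is refused whole. A call with a gripper value outside its range is refused whole. "jaw" is the closure, from -1 (fully open) to 1 (shut), set as the call begins (left out, the last holds). The fingers move at their own pace and stop on an object; "force" is the grip in N (left out, the last holds). Time passes only in rows, so rows that repeat a pose let the fingers close. It gives the time, the measured TCP pose, the force, the opening and the grip force at its end, in the units of the state.
- sensors.get_state(): the state, without advancing time (a new reading comes with each control period).
- eyes.snapshot(name): name is "scene" or "top"; returns (picture, depth): 384x512x3 uint8, red, green, blue; 384x512 float32, m along the optical axis (not along the pixel's ray), 0 where there is no reading.
- eyes.calibration(name): a dict with "fov_y" (degrees; the focal length in pixels is half the picture's height over the tangent of half this angle, whatever the lens; pixels are square), "cx", "cy" (the principal point, pixels), "dist_coeffs" ([k1, k2, p1, p2, k3] as OpenCV has them; the pictures are not rectified), "world_from_camera" (4x4, takes a point from camera to world coordinates). Camera axes: x right, y down, z forward; pixel columns grow to the right and rows downward; lengths in m; the calibration is good to about 2 mm. A picture is of the moment at which its call begins. calibration takes no time and is no camera call.
- finish_job(): hands the job in; it is judged then, once.
The state is a dict: "clock": time; "q": joint angles; "qd": joint speeds; "joint_torque": joint torques, N m; "tool_pos": TCP position; "eef_rot": TCP orientation; "contact_force": force on the tool from outside, world axes, zero at the start; "moment": the same for the moment, N m; "opening": opening from 0.0 (shut) to 1.0 (fully open); "finger_force": force on a finger pad.
Only numpy, scipy, OpenCV 4.12 (cv2) and the standard library are available. Lean on these libraries where they do the work, as an engineer would, in place of code of your own. Each camera call takes 0.05 s, during which the arm holds its last target. There are 200 camera calls.

## Working session

There is one attempt and no reset: what is moved stays moved. The work goes in short steps, Python scripts to look and compute and a tool call to move; the robot and the scene stay as the last step left them, time stands still between calls to the robot, and variables do not carry over. Pictures are saved under pics/ and viewed, at most 10 in all, crops included, and the job is handed in when it is done.

Besides the shell and the picture viewer there is one more tool, called after "Call:" by a JSON object that holds its "method" and its "body". send_rows: Moves the arm, as the interface text tells. Scaled input: -1 to 1 covers 30 cm each way for a shift and 2 pi rad each way for a turn. Its arguments: {"type":"object","properties":{"rows":{"type":"string"},"jaw":{"type":"number"},"force":{"type":"number"}},"required":["rows"]}

```bash
mkdir -p pics; ls
cat > h.py <<'E'
import numpy as np, cv2
from plant import sensors, eyes
from scipy.spatial.transform import Rotation as R
def cal(n):
    c=eyes.calibration(n); f=192/np.tan(np.radians(c['fov_y'])/2)
    K=np.array([[f,0,c['cx']],[0,f,c['cy']],[0,0,1.]])
    return K,np.array(c['dist_coeffs'],float),np.array(c['world_from_camera'])
def ray(n,uv,z):
    K,d,T=cal(n)
    p=cv2.undistortPoints(np.array(uv,float).reshape(-1,1,2),K,d).reshape(-1,2)
    v=np.c_[p,np.ones(len(p))]@T[:3,:3].T; o=T[:3,3]
    return o+v*((z-o[2])/v[:,2])[:,None]
def proj(n,P):
    K,d,T=cal(n); C=np.linalg.inv(T)
    rv,_=cv2.Rodrigues(C[:3,:3]); return cv2.projectPoints(np.array(P,float).reshape(-1,1,3),rv,C[:3,3],K,d)[0].reshape(-1,2)
def cloud(n,D):
    K,d,T=cal(n); h,w=D.shape
    g=np.stack(np.meshgrid(np.arange(w),np.arange(h)),-1).reshape(-1,1,2).astype(float)
    p=cv2.undistortPoints(g,K,d).reshape(-1,2)
    v=np.c_[p,np.ones(len(p))]*D.reshape(-1,1)
    return (v@T[:3,:3].T+T[:3,3]).reshape(h,w,3)
E
python3 - <<'E'
from h import *
for n in('scene','top'):
    I,D=eyes.snapshot(n); cv2.imwrite(f'pics/{n}0.png',cv2.resize(I[:,:,::-1],(800,600),interpolation=cv2.INTER_CUBIC)); np.savez(f'{n}0.npz',I=I,D=D)
    K,d,T=cal(n);print(n,K[0,0],d,T.round(3).tolist())
print(sensors.get_state())
E
```

```text
pics
scene 475.58489382068666 [-0.07330154  0.          0.          0.          0.        ] [[-0.272, 0.759, -0.592, 1.309], [0.962, 0.214, -0.169, 0.193], [-0.001, -0.615, -0.788, 1.069], [0.0, 0.0, 0.0, 1.0]]
top 495.61489510397575 [-0.15993696  0.          0.          0.          0.        ] [[-0.012, -0.984, 0.176, 0.307], [-1.0, 0.01, -0.014, -0.016], [0.012, -0.177, -0.984, 1.497], [0.0, 0.0, 0.0, 1.0]]
{'clock': 0.1, 'q': array([-1.21022227,  0.68986654, -0.19449009,  1.56621575,  0.15730298,
        0.90252558, -0.21509859]), 'qd': array([ 0.00229117, -0.0016358 , -0.00114929, -0.00475536,  0.00031346,
       -0.00032605, -0.00010403]), 'joint_torque': array([-2.51597252e-03, -5.28497529e+01, -1.27099838e+00, -1.53835756e+01,
       -5.24521305e-02,  2.00746297e-03,  6.50964398e-05]), 'tool_pos': array([0.20049748, 0.5913756 , 0.23801691]), 'eef_rot': array([ 1.62634641e-01,  9.86686025e-01, -8.11055561e-04, -5.95928417e-05]), 'contact_force': array([-0.45800249, -0.19608411, -0.5530816 ]), 'moment': array([-0.03346659, -0.03642452,  0.02320177]), 'finger_force': 0.0, 'opening': 0.9963742389657192}
```

View pics/top0.png

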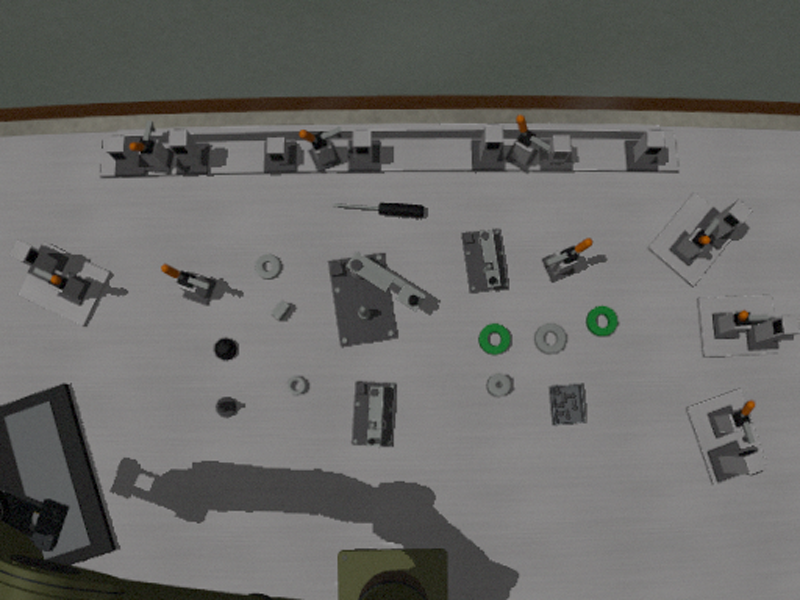

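View pics/scene0.png

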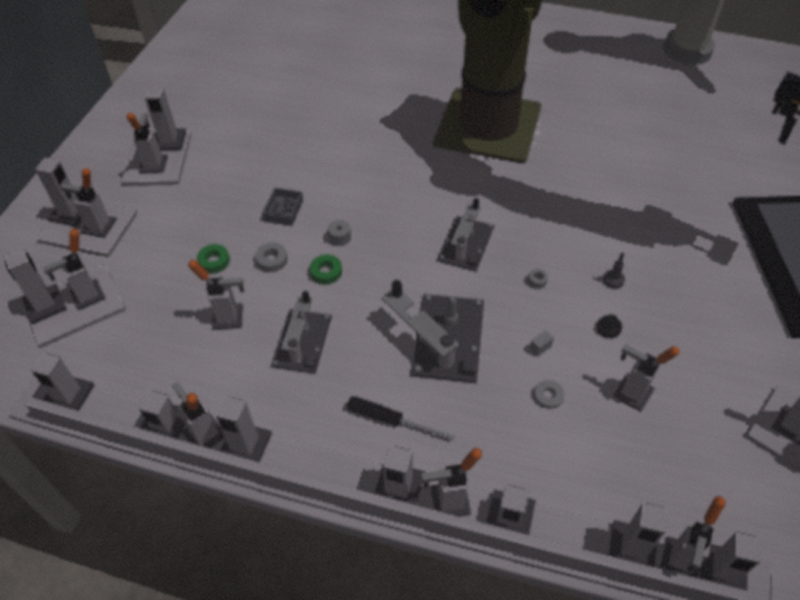

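The top view (800x600) shows the large fixture at (365,300), with its pivot at (355,262), post at (368,312) and knob at (413,300), so the keeper is half open.

Candidates that could be confused:
- **Collar:** the grey ring at (550,338). The green rings at (495,338) and (601,320) are lookalikes.
- **Washer:** (268,265).
- **Bushing:** (299,385). The sleeve at (500,384) is a lookalike.
- **Fixture:** the large one at (365,300). The smaller ones are at (485,260) and (374,413).

Run:
```python
from h import *
nom={'collar':((550,338),.020,.030),'washer':((268,265),.012,.025),'bushing':((299,385),.018,.018),'sleeve':((500,384),.03,.022),'knob':((413,300),.099,.009),'post':((368,312),.07,.006),'pivotcol':((355,262),.069,.014)}
S={n:np.load(f'{n}0.npz') for n in('scene','top')}
C={n:cloud(n,S[n]['D'].astype(float)) for n in S}
for k,(uv,z,r) in nom.items():
    p0=ray('top',[np.array(uv)*.64],z)[0]
    print(k,p0.round(4))
    for n in S:
        c=C[n]; d=np.hypot(c[...,0]-p0[0],c[...,1]-p0[1])
        zz=c[...,2][d<r+.015]; 
        m=(d<r+.02)&(abs(c[...,2]-z)<(.006 if z<.04 else .008))
        if m.sum()<4: print(n,'few',np.percentile(zz,[5,50,95]).round(4)); continue
        v,u=np.nonzero(m); 
        uvs=np.c_[u,v].astype(np.float32)
        P=c[m]; (cx,cy),rr=cv2.minEnclosingCircle((P[:,:2]*1000).astype(np.float32))
        ctr=ray(n,[uvs.mean(0)],z)[0]
        print(' ',n,m.sum(),'z',np.median(P[:,2]).round(4),P[:,2].std().round(4),'rayc',ctr.round(4),'enc',round(cx,1),round(cy,1),'r',round(rr,1))
a=S['top']['I'][140:285,90:400]; b=cv2.resize(S['top']['I'][145:285,190:370,::-1],None,fx=4.4,fy=4.2,interpolation=cv2.INTER_CUBIC); cv2.imwrite('pics/c1.png',cv2.convertScaleAbs(b,alpha=1.5))
```

```text
collar [ 0.4986 -0.3094  0.02  ]
  scene 230 z 0.0214 0.0027 rayc [ 0.5023 -0.3128  0.02  ] enc 502.0 -313.7 r 32.0
  top 223 z 0.02 0.0028 rayc [ 0.4988 -0.3085  0.02  ] enc 498.7 -309.3 r 30.1
washer [0.6505 0.2401 0.012 ]
  scene 257 z 0.0139 0.0032 rayc [0.6503 0.2385 0.012 ] enc 654.3 237.7 r 43.6
  top 191 z 0.0115 0.0031 rayc [0.6476 0.2393 0.012 ] enc 650.3 239.8 r 44.4
bushing [0.4135 0.1751 0.018 ]
  scene 93 z 0.0186 0.0029 rayc [0.4162 0.1786 0.018 ] enc 415.1 179.2 r 19.1
  top 67 z 0.0181 0.0031 rayc [0.4145 0.1817 0.018 ] enc 415.3 181.7 r 16.7
sleeve [ 0.4104 -0.2078  0.03  ]
  scene 136 z 0.0314 0.0027 rayc [ 0.4128 -0.208   0.03  ] enc 411.7 -208.4 r 24.6
  top 149 z 0.0306 0.0027 rayc [ 0.4094 -0.2052  0.03  ] enc 409.8 -204.8 r 22.1
knob [ 0.5617 -0.0433  0.099 ]
  scene 40 z 0.0998 0.0034 rayc [ 0.5676 -0.0457  0.099 ] enc 566.2 -46.4 r 9.6
  top 30 z 0.0995 0.0026 rayc [ 0.5634 -0.0429  0.099 ] enc 564.2 -42.8 r 9.0
post [0.545  0.0405 0.07  ]
  scene 29 z 0.0711 0.004 rayc [0.5545 0.0485 0.07  ] enc 553.8 48.7 r 7.4
  top 22 z 0.0711 0.0032 rayc [0.5503 0.051  0.07  ] enc 550.5 52.4 r 8.1
pivotcol [0.6413 0.0649 0.069 ]
  scene 188 z 0.071 0.0028 rayc [0.6396 0.0526 0.069 ] enc 638.7 53.4 r 25.7
  top 171 z 0.0699 0.0037 rayc [0.636 0.056 0.069] enc 637.8 56.8 r 27.3
```

View pics/c1.png

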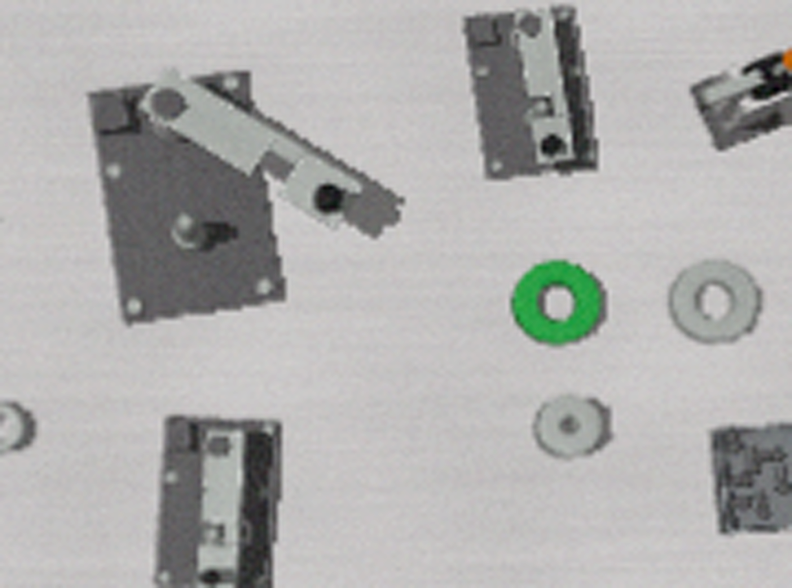

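The crop confirms the grey collar at (714,302) with a green lookalike at (558,302). The fixture post is at (185,230), pivot disc at (168,101), knob at (328,197), and plate corners at (88,93), (248,70), (285,298) and (128,324).

Run:
```python
from h import *
f=lambda l:np.array(l,float)/[4.4,4.2]+[190,145]-.4
pl=ray('top',f([(88,93),(248,70),(285,298),(128,324)]),.010);print('plate',pl.round(4).tolist())
s=np.array([(117,55),(117,-55),(-55,-55),(-55,55)])/1000
A=s-s.mean(0);B=pl[:,:2]-pl[:,:2].mean(0)
th=np.arctan2((A[:,0]*B[:,1]-A[:,1]*B[:,0]).sum(),(A*B).sum())
Rz=np.array([[np.cos(th),-np.sin(th)],[np.sin(th),np.cos(th)]])
org=pl[:,:2].mean(0)-Rz@s.mean(0);print('yaw',th,'org',org.round(4))
print('pivot img',ray('top',f([(168,101)]),.069).round(4),'pivot from plate',(org+Rz@[.085,0]).round(4))
print('post',ray('top',f([(185,229)]),.074).round(4),'knob',ray('top',f([(328,196)]),.099).round(4))
for n in('scene','top'):
    S=np.load(n+'0.npz');D=S['D'].astype(float);c=cloud(n,cv2.medianBlur(S['D'],3).astype(float))
    for nm,p,z,r in(('washer',(.649,.239),.012,.025),('thumb',(.475,.285),.03,.022),('probe',(.38,.28),.08,.02),('block',(.57,.215),.03,.02)):
        d=np.hypot(c[...,0]-p[0],c[...,1]-p[1]); m=(d<r+.02)&(c[...,2]>z*.6)
        k=cv2.connectedComponentsWithStats(m.astype(np.uint8)); i=1+k[2][1:,4].argmax(); 
        P=c[k[1]==i];print(n,nm,k[2][i,4],ray(n,[k[3][i]],z).round(4)[0],P[:,:2].min(0).round(3),P[:,:2].max(0).round(3))
    # heights between 25 and 200mm around workspace: towers
q=sensors.get_state()['eef_rot'];print(R.from_quat(q).as_matrix().round(3).tolist())
```

```text
plate [[0.6586, 0.1226, 0.01], [0.6748, 0.0104, 0.01], [0.5057, -0.014, 0.01], [0.4879, 0.094, 0.01]]
yaw 0.1541410138505159 org [0.5512 0.0485]
pivot img [[0.6383 0.0632 0.069 ]] pivot from plate [0.6351 0.0615]
post [[0.5461 0.0516 0.074 ]] knob [[ 0.5638 -0.0428  0.099 ]]
scene washer 241 [0.6495 0.2382 0.012 ] [0.624 0.214] [0.673 0.261]
scene thumb 87 [0.4906 0.3124 0.03  ] [0.468 0.299] [0.504 0.326]
scene probe 36 [0.3941 0.3112 0.08  ] [0.368 0.307] [0.381 0.319]
scene block 124 [0.5603 0.2098 0.03  ] [0.542 0.192] [0.576 0.228]
top washer 176 [0.6487 0.2406 0.012 ] [0.625 0.217] [0.672 0.265]
top thumb 46 [0.4842 0.3169 0.03  ] [0.473 0.308] [0.497 0.327]
top probe 25 [0.3732 0.3103 0.08  ] [0.366 0.31 ] [0.381 0.319]
top block 73 [0.5586 0.213  0.03  ] [0.542 0.197] [0.578 0.228]
[[-0.947, 0.321, -0.0], [0.321, 0.947, -0.002], [-0.0, -0.002, -1.0]]
```

```bash
cat >> h.py <<'E'
def go(x,y,z,yaw=None):
    "move numbers to the world TCP and yaw (deg, of the tool's y axis)"
    s=sensors.get_state(); M=R.from_quat(s['eef_rot']).as_matrix()
    d=M.T@(np.array([x,y,z])-s['tool_pos'])/.3
    cur=np.degrees(np.arctan2(M[1,1],M[0,1])); t=0 if yaw is None else -((yaw-cur+180)%360-180)/360
    print('yaw',cur.round(1),'rows',d.round(4),round(t,4))
E
python3 - <<'E'
from h import *
for n in('scene','top'):
    c=cloud(n,np.load(n+'0.npz')['D'].astype(float))
    m=((c[...,2]>.06)&(c[...,2]<.3)&(c[...,0]>.3)&(c[...,0]<.85)&(abs(c[...,1])<.5)).astype(np.uint8)
    k=cv2.connectedComponentsWithStats(m)
    for i in range(1,k[0]):
        if k[2][i,4]>8:
            P=c[k[1]==i];print(n,k[2][i,4],P.min(0).round(3),P.max(0).round(3))
go(.45,.35,.25,71); go(.565,-.044,.16,-35)
E
```

```text
scene 22 [0.301 0.028 0.06 ] [0.316 0.04  0.075]
scene 17 [0.37  0.311 0.061] [0.38  0.318 0.082]
scene 415 [ 0.625 -0.371  0.06 ] [ 0.669 -0.298  0.163]
scene 713 [ 0.557 -0.07   0.061] [0.664 0.079 0.105]
scene 25 [ 0.602 -0.203  0.063] [ 0.615 -0.191  0.074]
scene 35 [0.547 0.04  0.06 ] [0.563 0.055 0.076]
scene 457 [0.585 0.331 0.06 ] [0.629 0.407 0.163]
scene 33 [0.839 0.462 0.156] [0.849 0.476 0.174]
top 30 [0.838 0.465 0.15 ] [0.85  0.487 0.179]
top 257 [ 0.624 -0.366  0.06 ] [ 0.669 -0.294  0.162]
top 600 [ 0.55  -0.067  0.061] [0.663 0.083 0.104]
top 274 [0.585 0.334 0.061] [0.627 0.411 0.164]
top 17 [ 0.6   -0.197  0.062] [ 0.61  -0.188  0.076]
top 23 [0.543 0.045 0.06 ] [0.557 0.057 0.076]
top 10 [0.369 0.314 0.06 ] [0.377 0.321 0.084]
top 18 [0.301 0.032 0.061] [0.313 0.043 0.077]
yaw 71.3 rows [-1.0459 -0.4952 -0.039 ] 0.0008
yaw 71.3 rows [-1.8304 -1.6155  0.2629] 0.2952
```

Call:
{"method": "send_rows", "body": {"rows": "-0.92 -0.81 0.13 0;-0.92 -0.81 0.13 0;-0.92 -0.81 0.13 0;-0.92 -0.81 0.13 0;-0.92 -0.81 0.13 0;-0.92 -0.81 0.13 0;-0.92 -0.81 0.13 0;-0.92 -0.81 0.13 0;-0.92 -0.81 0.13 0;-0.92 -0.81 0.13 0", "jaw": -1}}

```text
clock: 0.93
tool_pos: [0.3874, 0.264, 0.1986]
eef_rot: [0.169, 0.986, -0.004, 0.0]
contact_force: [-0.3, -0.0, -0.4]
opening: 1.004
finger_force: 0.0
```

Call:
{"method": "send_rows", "body": {"rows": "-0.91 -0.81 0.13 0.18;-0.91 -0.81 0.13 0.18;-0.91 -0.81 0.13 0.18;-0.91 -0.81 0.13 0.18;-0.91 -0.81 0.13 0.18;-0.91 -0.81 0.13 0.18;-0.91 -0.81 0.13 0.18;-0.91 -0.81 0.13 0.18;-0.91 -0.81 0.13 0.18;-0.91 -0.81 0.13 0.18"}}

```text
clock: 1.77
tool_pos: [0.5674, -0.0534, 0.1601]
eef_rot: [0.672, 0.741, -0.001, 0.003]
contact_force: [0.9, -0.6, 0.2]
opening: 0.999
finger_force: 0.0
```

```bash
python3 -c "
from h import *
s=sensors.get_state();print(s['clock'],s['tool_pos'],s['q'])
go(.5655,-.0443,.16,-35); go(.5655,-.0443,.076,-35)"
```

```text
1.7667 [ 0.56738777 -0.05340805  0.16011025] [-0.00452076  0.72085664  0.02377307  1.8202185  -0.01715248  0.59754379
  0.12509704]
yaw 5.6 rows [ 0.0308 -0.0033  0.0002] 0.1128
yaw 5.6 rows [ 0.0326 -0.004   0.2802] 0.1128
```

Call:
{"method": "send_rows", "body": {"rows": "0.031 -0.003 0 0.113;0.031 -0.003 0 0.113;0.031 -0.003 0 0.113;0.031 -0.003 0 0.113;0.031 -0.003 0 0.113;0.031 -0.003 0.07 0.113;0.031 -0.003 0.14 0.113;0.031 -0.003 0.21 0.113;0.031 -0.003 0.28 0.113;0.031 -0.003 0.28 0.113"}}

```text
clock: 2.6
tool_pos: [0.5599, -0.0342, 0.0732]
eef_rot: [0.883, 0.468, -0.003, -0.002]
contact_force: [-0.1, -0.1, -0.3]
opening: 1.002
finger_force: 0.0
```

Call:
{"method": "send_rows", "body": {"rows": "0 0 0 0;0 0 0 0;0 0 0 0;0 0 0 0;0 0 0 0;0 0 0 0", "jaw": 1, "force": 12}}

```text
clock: 3.1
tool_pos: [0.563, -0.0354, 0.0774]
eef_rot: [0.884, 0.468, 0.001, 0.0]
contact_force: [-0.3, -0.2, -0.7]
opening: 0.565
finger_force: 0.0
```

Run:
```python
from h import *
s=sensors.get_state();print(s)
for n in('scene','top'):
    I,D=eyes.snapshot(n); np.savez(n+'1.npz',I=I,D=D)
    c=proj(n,[s['tool_pos']])[0].astype(int); b=I[c[1]-35:c[1]+35,c[0]-45:c[0]+45,::-1]
    cv2.imwrite(f'{n}c.png',cv2.resize(b,(450,350),interpolation=cv2.INTER_CUBIC))
cv2.imwrite('pics/k1.png',cv2.resize(np.hstack([cv2.imread('scenec.png'),cv2.imread('topc.png')]),(800,311)))
```

```text
{'clock': 3.1, 'q': array([-0.10930703,  0.85904132,  0.15565647,  1.88268457, -0.29192461,
        0.42055025, -0.3364653 ]), 'qd': array([ 0.00216326,  0.00587337, -0.00076104,  0.00291092, -0.00025452,
       -0.00029892,  0.00196558]), 'joint_torque': array([-1.48728822e-02, -5.19883740e+01,  3.63679133e+00, -7.82813430e+00,
       -2.71448476e-02, -1.39406329e-02, -8.82110671e-04]), 'tool_pos': array([ 0.56302319, -0.03537283,  0.07739634]), 'eef_rot': array([8.83763803e-01, 4.67932872e-01, 5.60381865e-04, 2.31329312e-04]), 'contact_force': array([-0.27862475, -0.23423486, -0.65275734]), 'moment': array([-0.01441067,  0.0383039 ,  0.00053242]), 'finger_force': 0.0, 'opening': 0.5652764834656978}
```

View pics/k1.png

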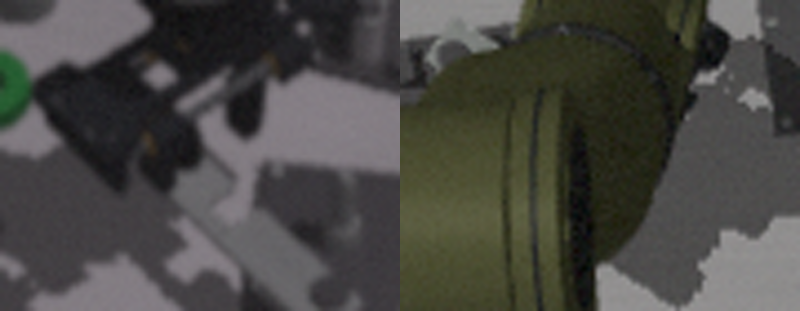

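```bash
python3 -c "
from h import *
go(.5655,-.0443,.076,-35)"
```

```text
yaw -34.2 rows [-0.0194  0.0241  0.0036] 0.0022
```

The left half (scene view) shows the open fingers straddling the keeper's end around (200,150), with the knob hidden between them. The arm covers the top view. I'll correct by the settled offset and close.

Call:
{"method": "send_rows", "body": {"rows": "-0.019 0.024 0.004 0;-0.019 0.024 0.004 0;-0.019 0.024 0.004 0;-0.019 0.024 0.004 0;-0.019 0.024 0.004 0;-0.019 0.024 0.004 0;-0.019 0.024 0.004 0;-0.019 0.024 0.004 0", "jaw": 1}}

```text
clock: 3.87
tool_pos: [0.5651, -0.0446, 0.0754]
eef_rot: [0.884, 0.468, -0.0, 0.0]
contact_force: [-1.4, -2.4, -1.1]
opening: 0.196
finger_force: 12.0
```

Run:
```python
from h import *
s=sensors.get_state();print(s['tool_pos'],s['contact_force'],s['opening'],s['finger_force'])
piv=np.array([.638,.0605]);
for a in (.1,.2,.3,.4,.5,.6,.7,.8):
    v=np.array(s['tool_pos'][:2])-piv; th=np.arctan2(v[1],v[0])+a
    if a==.1: print('r',np.hypot(*v),'phi',th-a-.148+np.pi)
    q=piv+np.hypot(*v)*np.array([np.cos(th),np.sin(th)])
    M=R.from_quat(s['eef_rot']).as_matrix();d=M.T@np.r_[q-s['tool_pos'][:2],0]/.3
    print(a,d.round(3),round(-a/6.283,4))
```

```text
[ 0.56505397 -0.04464065  0.07542099] [-1.39722933 -2.40095286 -1.11955716] 0.19591973780012803 11.999894552864134
r 0.12796749761640672 phi 0.8162470894010592
0.1 [ 0.002  0.043 -0.   ] -0.0159
0.2 [ 0.008  0.085 -0.   ] -0.0318
0.3 [ 0.018  0.126 -0.   ] -0.0477
0.4 [ 0.032  0.166 -0.   ] -0.0637
0.5 [ 0.05   0.205 -0.   ] -0.0796
0.6 [ 0.072  0.242 -0.   ] -0.0955
0.7 [ 0.098  0.276 -0.   ] -0.1114
0.8 [ 0.127  0.307 -0.   ] -0.1273
```

Call:
{"method": "send_rows", "body": {"rows": "0.002 0.043 0 -0.016;0.008 0.085 0 -0.032;0.018 0.126 0 -0.048;0.032 0.166 0 -0.064;0.05 0.205 0 -0.08;0.072 0.242 0 -0.096;0.098 0.276 0 -0.111;0.127 0.307 0 -0.127;0.127 0.307 0 -0.127;0.127 0.307 0 -0.127"}}

```text
clock: 4.7
tool_pos: [0.663, -0.0628, 0.0754]
eef_rot: [0.633, 0.774, 0.001, -0.001]
contact_force: [-0.2, 2.5, 1.0]
opening: 0.202
finger_force: 12.0
```

Call:
{"method": "send_rows", "body": {"rows": "0 0 0 0;0 0 0 0;0 0 0 0;0 0 0 0;0 0 0 0;0 0 0 0", "jaw": -0.3}}

```text
clock: 5.2
tool_pos: [0.6628, -0.0647, 0.0756]
eef_rot: [0.633, 0.774, -0.0, 0.0]
contact_force: [0.3, -0.0, -1.1]
opening: 0.631
finger_force: 0.0
```

```bash
python3 -c "
from h import *
s=sensors.get_state();print(s)
go(.62,-.07,.2,10);go(.5005,-.311,.10,0)"
```

```text
{'clock': 5.2, 'q': array([ 0.04081177,  0.94469769, -0.02476594,  1.54916697,  0.03360872,
        0.64814957,  0.2000147 ]), 'qd': array([ 2.91591196e-05,  1.40485812e-03, -2.25151706e-03, -1.55444528e-03,
        4.44555799e-05,  8.04196824e-04,  1.53799424e-03]), 'joint_torque': array([ 2.13632901e-02, -5.96114266e+01,  1.15798809e+00, -1.19133505e+01,
       -3.44450818e-02,  3.22101731e-02, -2.33237784e-03]), 'tool_pos': array([ 0.66283997, -0.06467489,  0.07556929]), 'eef_rot': array([ 6.32782274e-01,  7.74329763e-01, -8.82063559e-05,  6.57075672e-05]), 'contact_force': array([ 0.29487881, -0.01775518, -1.07826494]), 'moment': array([-0.02743044,  0.05571696, -0.02719607]), 'finger_force': 0.0, 'opening': 0.6305047645621658}
yaw 11.5 rows [ 0.011  -0.1435 -0.4148] 0.0041
yaw 11.5 rows [-0.6969 -0.6938 -0.0812] 0.0319
```

Call:
{"method": "send_rows", "body": {"rows": "0 0 -0.12 0;0 0 -0.24 0;0 0 -0.35 0;-0.697 -0.694 -0.35 0.032;-0.697 -0.694 -0.35 0.032;-0.697 -0.694 -0.35 0.032;-0.697 -0.694 -0.35 0.032;-0.697 -0.694 -0.35 0.032;-0.697 -0.694 -0.35 0.032;-0.697 -0.694 -0.35 0.032", "jaw": -1}}

```text
clock: 6.03
tool_pos: [0.5012, -0.3096, 0.1807]
eef_rot: [0.707, 0.707, 0.0, 0.0]
contact_force: [0.5, -0.3, 1.4]
opening: 1.0
finger_force: 0.0
```

Call:
{"method": "send_rows", "body": {"rows": "0 0 0 0;0 0 0 0;0 0 0 0;0 0 0 0;0 0 0 0"}}

```text
clock: 6.45
tool_pos: [0.5039, -0.3061, 0.1805]
eef_rot: [0.706, 0.708, 0.001, -0.0]
contact_force: [-0.1, 0.8, -0.1]
opening: 0.998
finger_force: 0.0
```

```bash
python3 -c "
from h import *
s=sensors.get_state();print(s['tool_pos'],s['opening'])
go(.5005,-.311,.05,0);go(.5005,-.311,.004,0)"
```

```text
[ 0.5038521  -0.30614183  0.1804516 ] 0.9981051147006076
yaw 0.2 rows [-0.0166 -0.0115  0.4348] 0.0005
yaw 0.2 rows [-0.0168 -0.0116  0.5881] 0.0005
```

Call:
{"method": "send_rows", "body": {"rows": "-0.017 -0.012 0.13 0;-0.017 -0.012 0.26 0;-0.017 -0.012 0.38 0;-0.017 -0.012 0.46 0;-0.017 -0.012 0.52 0;-0.017 -0.012 0.56 0;-0.017 -0.012 0.585 0;-0.017 -0.012 0.587 0;-0.017 -0.012 0.587 0;-0.017 -0.012 0.587 0"}}

```text
clock: 7.28
tool_pos: [0.4999, -0.3135, 0.0055]
eef_rot: [0.707, 0.707, 0.0, 0.001]
contact_force: [-0.1, 0.4, 0.8]
opening: 1.007
finger_force: 0.0
```

Call:
{"method": "send_rows", "body": {"rows": "0 0 0 0;0 0 0 0;0 0 0 0;0 0 0 0;0 0 0 0;0 0 0 0", "jaw": 1, "force": 30}}

```text
clock: 7.78
tool_pos: [0.4992, -0.3133, 0.0047]
eef_rot: [0.707, 0.707, 0.0, 0.0]
contact_force: [-0.8, -0.6, 2.0]
opening: 0.658
finger_force: 30.0
```

Run:
```python
from h import *
s=sensors.get_state();print(s['tool_pos'],s['opening'],s['contact_force'],s['finger_force'])
I,D=eyes.snapshot('scene'); c=proj('scene',[s['tool_pos']])[0].astype(int)
cv2.imwrite('pics/g1.png',cv2.resize(I[c[1]-40:c[1]+30,c[0]-50:c[0]+50,::-1],(700,490),interpolation=cv2.INTER_CUBIC))
```

```text
[ 0.49918924 -0.31328195  0.00470065] 0.657526084926372 [-0.8474301  -0.61128213  2.02513352] 29.990929074265296
```

View pics/g1.png

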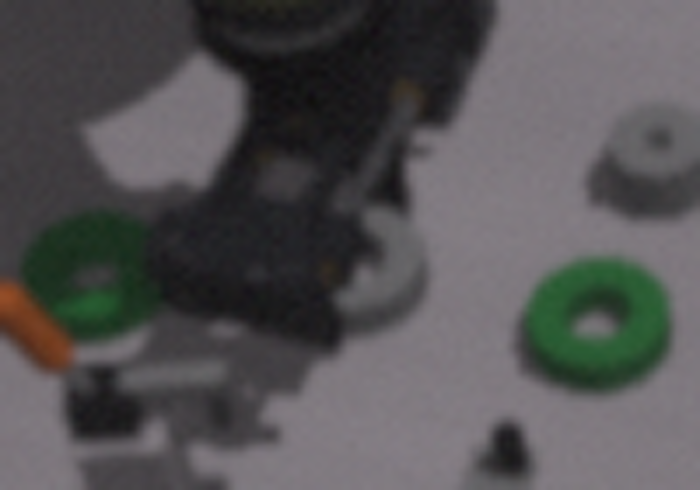

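The gripper is on the grey collar at (385,270) in the crop, with the green ones untouched at (95,275) and (597,325). Lifting now.

Call:
{"method": "send_rows", "body": {"rows": "0 0 -0.05 0;0 0 -0.15 0;0 0 -0.28 0;0 0 -0.4 0;0.15 0 -0.5 0;0.28 0 -0.5 0;0.42 0 -0.5 0;0.55 0 -0.5 0;0.6 0 -0.5 0;0.6 0 -0.5 0"}}

```text
clock: 8.67
tool_pos: [0.4986, -0.1255, 0.154]
eef_rot: [0.704, 0.711, 0.001, -0.003]
contact_force: [0.3, 0.3, -2.1]
opening: 0.66
finger_force: 30.0
```

Call:
{"method": "send_rows", "body": {"rows": "0.06 0.017 0 0.023;0.12 0.034 0 0.046;0.18 0.051 0 0.068;0.24 0.068 0 0.09;0.3 0.085 0 0.113;0.36 0.102 0 0.133;0.42 0.119 0 0.15;0.48 0.136 0 0.17;0.54 0.153 0 0.187;0.603 0.17 0 0.2"}}

```text
clock: 9.5
tool_pos: [0.5498, 0.048, 0.154]
eef_rot: [0.988, 0.156, -0.001, 0.0]
contact_force: [0.1, -0.2, -3.4]
opening: 0.661
finger_force: 30.0
```

Call:
{"method": "send_rows", "body": {"rows": "0 0 0 0.026;0 0 0 0.026;0 0 0 0.026;0 0 0 0.026;0 0 0 0.026;0 0 0 0.026"}}

```text
clock: 10.0
tool_pos: [0.5499, 0.0473, 0.1544]
eef_rot: [0.997, 0.079, -0.0, -0.0]
contact_force: [0.3, -0.3, -2.8]
opening: 0.657
finger_force: 30.0
```

Run:
```python
from h import *
s=sensors.get_state();print(s['tool_pos'],s['opening'],s['contact_force'],s['finger_force'])
go(.551,.0482,.08,-81.5)
I,D=eyes.snapshot('scene'); np.savez('s3.npz',I=I,D=D);c=proj('scene',[s['tool_pos']])[0].astype(int)
cv2.imwrite('pics/g2.png',cv2.resize(cv2.convertScaleAbs(I[c[1]-40:c[1]+40,c[0]-50:c[0]+50,::-1],alpha=1.5),(700,560),interpolation=cv2.INTER_CUBIC));print(c-[50,40])
```

```text
[0.54985812 0.04725114 0.15435826] 0.6570256346020641 [ 0.28337837 -0.26788164 -2.82904795] 29.99013075081166
yaw -81.0 rows [ 0.0043 -0.0025  0.2479] 0.0014
[240 131]
```

View pics/g2.png

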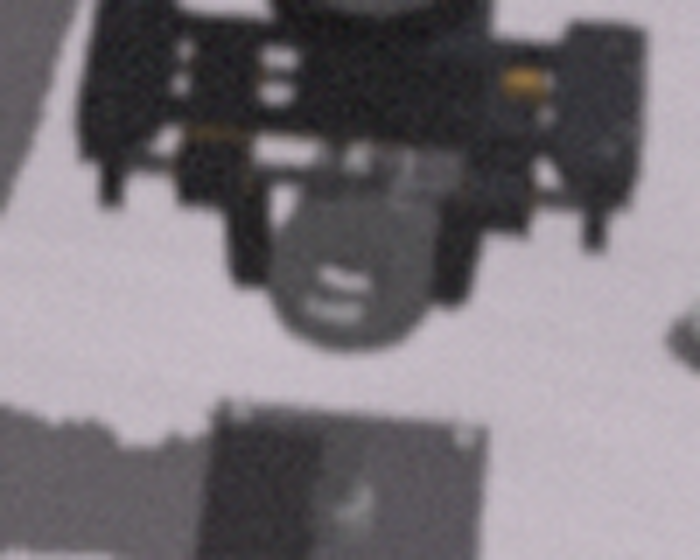

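The crop shows the collar held level at (350,260) above the post at (352,500). Next I'll fit the ring's visible rim to get its offset in the tool.

```bash
cat >> h.py <<'E'
from scipy.optimize import least_squares
def rimfit(n,ztop,r,p,bias=(.0019,-.00145)):
    "centre of a held ring from its far rim (scene view), known radius"
    I,D=eyes.snapshot(n); K=cloud(n,D.astype(float)); 
    m=(np.hypot(K[...,0]-p[0],K[...,1]-p[1])<r+.012)&(abs(K[...,2]-ztop-.001)<.005)
    P=K[m][:,:2]-np.array(bias); q=np.array(p)
    rows=[]
    for a in np.arange(-60,61,8):          # outermost point in each sector facing the camera (+x)
        d=P-q; an=np.degrees(np.arctan2(d[:,1],d[:,0])); s=abs(an-a)<5
        if s.sum()>3: rows.append(P[s][np.argmax(np.hypot(*d[s].T))])
    rows=np.array(rows); f=lambda c:np.hypot(*(rows-c).T)-r
    o=least_squares(f,q,loss='soft_l1',f_scale=.001); return o.x,np.abs(f(o.x)).mean(),m.sum(),len(rows)
E
python3 - <<'E'
from h import *
s=sensors.get_state();t=s['tool_pos']
for i in range(3): print(rimfit('scene',t[2]-.0047+.02,.030,t[:2]))
M=R.from_quat(s['eef_rot']).as_matrix();print(t,M[:2,:2])
E
```

```text
(array([0.55144684, 0.04698404]), np.float64(0.000707246825104033), np.int64(332), 16)
(array([0.55119007, 0.04721403]), np.float64(0.0008230737121538424), np.int64(329), 15)
(array([0.55189765, 0.047159  ]), np.float64(0.0008868689359747893), np.int64(330), 16)
[0.54991585 0.04730209 0.15440347] [[ 0.98765841  0.15662328]
 [ 0.15662331 -0.98765838]]
```

Call:
{"method": "send_rows", "body": {"rows": "0.004 -0.003 0 0;0.004 -0.003 0.05 0;0.004 -0.003 0.1 0;0.004 -0.003 0.16 0;0.004 -0.003 0.22 0;0.004 -0.003 0.27 0;0.004 -0.003 0.31 0;0.004 -0.003 0.34 0;0.004 -0.003 0.36 0;0.004 -0.003 0.36 0"}}

```text
clock: 11.03
tool_pos: [0.5506, 0.0488, 0.0455]
eef_rot: [0.997, 0.079, -0.001, -0.0]
contact_force: [0.2, 0.4, -2.9]
opening: 0.657
finger_force: 30.0
```

Call:
{"method": "send_rows", "body": {"rows": "0 0 0.005 0;0 0 0.01 0;0 0 0.015 0;0 0 0.02 0;0 0 0.025 0;0 0 0.03 0;0 0 0.035 0;0 0 0.04 0;0 0 0.045 0;0 0 0.045 0"}}

```text
clock: 11.87
tool_pos: [0.5509, 0.0488, 0.0326]
eef_rot: [0.997, 0.079, -0.0, -0.0]
contact_force: [0.4, 0.0, -2.9]
opening: 0.662
finger_force: 30.0
```

Call:
{"method": "send_rows", "body": {"rows": "0 0 0.004 0;0 0 0.008 0;0 0 0.012 0;0 0 0.016 0;0 0 0.02 0;0 0 0.024 0;0 0 0.028 0;0 0 0.03 0;0 0 0.03 0"}}

```text
clock: 12.62
tool_pos: [0.5509, 0.0488, 0.0238]
eef_rot: [0.997, 0.079, -0.0, -0.0]
contact_force: [0.7, 0.4, -3.0]
opening: 0.655
finger_force: 30.0
```

Call:
{"method": "send_rows", "body": {"rows": "0 0 0.004 0;0 0 0.008 0;0 0 0.012 0;0 0 0.016 0;0 0 0.02 0;0 0 0.024 0;0 0 0.027 0;0 0 0.027 0;0 0 0.027 0"}}

```text
clock: 13.37
tool_pos: [0.551, 0.0488, 0.0158]
eef_rot: [0.997, 0.079, -0.0, -0.0]
contact_force: [0.1, -1.1, -2.6]
opening: 0.663
finger_force: 30.0
```

Call:
{"method": "send_rows", "body": {"rows": "0 0 0.002 0;0 0 0.004 0;0 0 0.006 0;0 0 0.006 0;0 0 0.006 0"}}

```text
clock: 13.78
tool_pos: [0.5511, 0.0489, 0.0147]
eef_rot: [0.997, 0.079, 0.0, -0.0]
contact_force: [-2.0, -1.2, 5.4]
opening: 0.656
finger_force: 30.0
```

Call:
{"method": "send_rows", "body": {"rows": "0 0 0 0;0 0 0 0;0 0 0 0;0 0 0 0;0 0 -0.08 0;0 0 -0.2 0;0 0 -0.32 0;0 0 -0.45 0;0 0 -0.55 0;0 0 -0.55 0", "jaw": -0.9}}

```text
clock: 14.62
tool_pos: [0.5546, 0.0482, 0.1845]
eef_rot: [0.997, 0.078, 0.005, 0.0]
contact_force: [1.0, -1.0, 0.0]
opening: 0.951
finger_force: 0.0
```

Run:
```python
from h import *
s=sensors.get_state();print(s['tool_pos'],s['opening'],s['contact_force'])
go(.6491,.2394,.18,-10)
```

```text
[0.55459524 0.04818227 0.18448864] 0.9505735000755182 [ 0.97020516 -1.04509597  0.0089324 ]
yaw -81.0 rows [ 0.4106 -0.5804  0.0184] -0.1973
```

Call:
{"method": "send_rows", "body": {"rows": "0.08 -0.1 0 -0.02;0.16 -0.2 0 -0.04;0.23 -0.3 0 -0.06;0.3 -0.4 0 -0.08;0.36 -0.48 0 -0.1;0.4 -0.54 0 -0.119;0.423 -0.576 0 -0.138;0.423 -0.576 0 -0.158;0.423 -0.576 0 -0.177;0.423 -0.576 0 -0.197"}}

```text
clock: 15.45
tool_pos: [0.6488, 0.2397, 0.1777]
eef_rot: [0.764, 0.645, -0.001, -0.0]
contact_force: [-0.2, 0.3, -0.5]
opening: 0.951
finger_force: 0.0
```

Call:
{"method": "send_rows", "body": {"rows": "0 0 0 0;0 0 0 0;0 0 0 0;0 0 0 0"}}

```text
clock: 15.78
tool_pos: [0.6491, 0.2393, 0.1787]
eef_rot: [0.767, 0.641, -0.0, -0.0]
contact_force: [-0.3, 0.3, 0.3]
opening: 0.953
finger_force: 0.0
```

Run:
```python
from h import *
s=sensors.get_state();print(s['tool_pos'],s['opening'])
go(.6491,.2394,.003,-10)
c=cloud('scene',eyes.snapshot('scene')[1].astype(float))
m=(np.hypot(c[...,0]-.554,c[...,1]-.047)<.027)&(c[...,2]<.05);z=c[...,2][m];print('collar top z',np.median(z),len(z),np.percentile(z,[10,90]))
```

```text
[0.64911181 0.23929912 0.17865978] 0.9530388047688596
yaw -10.2 rows [5.000e-04 2.000e-04 5.855e-01] -0.0006
collar top z 0.031464771405118164 230 [0.0271877  0.03522395]
```

Call:
{"method": "send_rows", "body": {"rows": "0 0 0.13 0;0 0 0.26 0;0 0 0.38 0;0 0 0.46 0;0 0 0.52 0;0 0 0.56 0;0 0 0.58 0;0 0 0.585 0;0 0 0.585 0;0 0 0.585 0"}}

```text
clock: 16.67
tool_pos: [0.6504, 0.2397, 0.0049]
eef_rot: [0.767, 0.642, 0.001, 0.0]
contact_force: [0.6, -0.3, 0.0]
opening: 0.951
finger_force: 0.0
```

Call:
{"method": "send_rows", "body": {"rows": "0 0 0 0;0 0 0 0;0 0 0 0;0 0 0 0;0 0 0 0;0 0 0 0;0 0 0 0;0 0 0 0", "jaw": 1, "force": 25}}

```text
clock: 17.33
tool_pos: [0.6494, 0.2394, 0.0037]
eef_rot: [0.767, 0.642, 0.0, -0.0]
contact_force: [0.0, 0.4, 3.0]
opening: 0.557
finger_force: 25.0
```

Call:
{"method": "send_rows", "body": {"rows": "0 0 -0.05 0;0 0 -0.15 0;0 0 -0.28 0;0 0 -0.4 0;0 0 -0.5 0;0 0 -0.5 0;0 0 -0.5 0"}}

```text
clock: 17.92
tool_pos: [0.6505, 0.2397, 0.1564]
eef_rot: [0.767, 0.642, 0.002, 0.001]
contact_force: [-0.1, -0.2, -2.6]
opening: 0.558
finger_force: 25.0
```

Run:
```python
from h import *
s=sensors.get_state();print(s['tool_pos'],s['opening'],s['contact_force'],s['finger_force'])
go(.5515,.0488,.1535,-81.5)
```

```text
[0.6504722  0.23972652 0.15640399] 0.5578540083121184 [-0.09667795 -0.21150426 -2.58347059] 24.99965775758028
yaw -10.1 rows [-0.6844 -0.2132  0.0072] 0.1983
```

Call:
{"method": "send_rows", "body": {"rows": "-0.1 -0.03 0 0.02;-0.2 -0.06 0 0.04;-0.3 -0.09 0 0.06;-0.4 -0.12 0 0.08;-0.48 -0.15 0 0.1;-0.56 -0.17 0 0.119;-0.62 -0.19 0 0.138;-0.66 -0.2 0 0.158;-0.682 -0.207 0 0.178;-0.682 -0.207 0 0.198"}}

```text
clock: 18.75
tool_pos: [0.5498, 0.0465, 0.1524]
eef_rot: [0.997, 0.071, -0.002, 0.001]
contact_force: [0.2, 0.1, -1.6]
opening: 0.553
finger_force: 25.0
```

Call:
{"method": "send_rows", "body": {"rows": "0 0 0 0;0 0 0 0;0 0 0 0;0 0 0 0;0 0 0 0"}}

```text
clock: 19.17
tool_pos: [0.5522, 0.0491, 0.1533]
eef_rot: [0.997, 0.077, -0.0, -0.0]
contact_force: [0.1, 0.1, -2.2]
opening: 0.557
finger_force: 25.0
```

Run:
```python
from h import *
s=sensors.get_state();t=s['tool_pos'];print(t,s['opening'])
for i in range(3): print(rimfit('scene',t[2]-.0037+.012,.025,t[:2]))
go(.5525,.049,.045,-81.5)
```

```text
[0.55217804 0.04913133 0.15330158] 0.5569225173409659
(array([0.55301509, 0.04824954]), np.float64(0.0007896725023493836), np.int64(244), 16)
(array([0.55376236, 0.04971484]), np.float64(0.001032975262516616), np.int64(253), 16)
(array([0.55392183, 0.0486998 ]), np.float64(0.0010713363873453995), np.int64(249), 16)
yaw -81.2 rows [0.0007 0.     0.3617] 0.0008
```

Call:
{"method": "send_rows", "body": {"rows": "0 0 0.06 0;0 0 0.12 0;0 0 0.17 0;0 0 0.21 0;0 0 0.24 0;0 0 0.26 0;0 0 0.28 0;0 0 0.295 0;0 0 0.31 0;0 0 0.31 0"}}

```text
clock: 20.15
tool_pos: [0.5516, 0.049, 0.0599]
eef_rot: [0.997, 0.076, -0.001, -0.0]
contact_force: [-0.8, -0.1, -2.8]
opening: 0.557
finger_force: 25.0
```

Call:
{"method": "send_rows", "body": {"rows": "0 0 0.01 0;0 0 0.02 0;0 0 0.03 0;0 0 0.04 0;0 0 0.05 0;0 0 0.06 0;0 0 0.07 0;0 0 0.08 0;0 0 0.08 0"}}

```text
clock: 20.9
tool_pos: [0.5517, 0.049, 0.0358]
eef_rot: [0.997, 0.076, -0.001, -0.0]
contact_force: [-4.5, 0.9, -2.7]
opening: 0.554
finger_force: 25.0
```

Call:
{"method": "send_rows", "body": {"rows": "-0.003 0 0 0;-0.004 0 0.002 0;-0.004 0 0.004 0;-0.004 0 0.006 0;-0.004 0 0.007 0;-0.004 0 0.008 0;-0.004 0 0.008 0;-0.004 0 0.008 0"}}

```text
clock: 21.57
tool_pos: [0.5515, 0.0485, 0.0342]
eef_rot: [0.997, 0.076, 0.0, 0.0]
contact_force: [-2.3, 1.2, 0.2]
opening: 0.55
finger_force: 25.0
```

Call:
{"method": "send_rows", "body": {"rows": "-0.003 0 0.001 0;-0.003 0 0.002 0;-0.003 0 0.004 0;-0.003 0 0.005 0;-0.003 0 0.005 0"}}

```text
clock: 21.98
tool_pos: [0.5511, 0.0482, 0.0336]
eef_rot: [0.997, 0.076, 0.001, 0.0]
contact_force: [-1.5, 0.5, 7.2]
opening: 0.552
finger_force: 25.0
```

Call:
{"method": "send_rows", "body": {"rows": "0 0 0 0;0 0 0 0;0 0 0 0;0 0 0 0;0 0 -0.06 0;0 0 -0.15 0;0 0 -0.27 0;0 0 -0.38 0;0 0 -0.45 0;0 0 -0.45 0", "jaw": -0.7}}

```text
clock: 22.82
tool_pos: [0.553, 0.048, 0.1717]
eef_rot: [0.997, 0.076, 0.004, 0.0]
contact_force: [0.7, -0.2, -0.3]
opening: 0.845
finger_force: 0.0
```

Run:
```python
from h import *
s=sensors.get_state();print(s['tool_pos'],s['opening'],s['contact_force'])
go(.4153,.180,.168,-10)
```

```text
[0.55304739 0.04798497 0.17174339] 0.8449665090949298 [ 0.66837213 -0.17677771 -0.33696437]
yaw -81.3 rows [-0.3873 -0.5045  0.0087] -0.198
```

Call:
{"method": "send_rows", "body": {"rows": "-0.06 -0.08 0 -0.02;-0.12 -0.16 0 -0.04;-0.18 -0.24 0 -0.06;-0.24 -0.32 0 -0.08;-0.3 -0.39 0 -0.1;-0.34 -0.45 0 -0.119;-0.37 -0.49 0 -0.138;-0.381 -0.504 0 -0.158;-0.381 -0.504 0 -0.178;-0.381 -0.504 0 -0.198"}}

```text
clock: 23.65
tool_pos: [0.4135, 0.1811, 0.167]
eef_rot: [0.764, 0.645, -0.0, -0.0]
contact_force: [0.5, -0.5, -0.6]
opening: 0.848
finger_force: 0.0
```

Call:
{"method": "send_rows", "body": {"rows": "0 0 0 0;0 0 0 0;0 0 0 0;0 0 0 0"}}

```text
clock: 23.98
tool_pos: [0.4142, 0.1804, 0.1674]
eef_rot: [0.767, 0.641, -0.0, 0.0]
contact_force: [-1.0, 0.5, -0.8]
opening: 0.846
finger_force: 0.0
```

Run:
```python
from h import *
s=sensors.get_state();print(s['tool_pos'],s['opening'],s['q'])
go(.4153,.180,.003,-10)
c=cloud('scene',eyes.snapshot('scene')[1].astype(float))
m=(np.hypot(c[...,0]-.554,c[...,1]-.047)<.022)&(c[...,2]<.058);z=c[...,2][m];print('washer top z',np.median(z),len(z),np.percentile(z,[10,90]))
```

```text
[0.41424906 0.18044778 0.16737405] 0.8455793325031691 [-0.62079944  0.60893122  0.1695542   2.1554424  -0.25278451  0.39567019
 -0.42601062]
yaw -10.2 rows [-0.0007  0.0038  0.5479] -0.0007
washer top z 0.04410130809063628 149 [0.04058318 0.04818503]
```

Call:
{"method": "send_rows", "body": {"rows": "0 0.004 0.13 0;0 0.004 0.26 0;0 0.004 0.36 0;0 0.004 0.44 0;0 0.004 0.5 0;0 0.004 0.53 0;0 0.004 0.545 0;0 0.004 0.547 0;0 0.004 0.547 0;0 0.004 0.547 0"}}

```text
clock: 24.87
tool_pos: [0.421, 0.1828, 0.0078]
eef_rot: [0.768, 0.64, -0.006, -0.001]
contact_force: [0.4, 0.1, -0.1]
opening: 0.851
finger_force: 0.0
```

Call:
{"method": "send_rows", "body": {"rows": "0 0 0 0;0 0 0 0;0 0 0 0;0 0 0 0;0 0 0 0;0 0 0 0;0 0 0 0;0 0 0 0;0 0 0 0", "jaw": 1, "force": 25}}

```text
clock: 25.62
tool_pos: [0.4202, 0.1829, 0.0082]
eef_rot: [0.767, 0.642, -0.006, -0.002]
contact_force: [-2.5, -0.3, 4.2]
opening: 0.396
finger_force: 25.0
```

Call:
{"method": "send_rows", "body": {"rows": "0 0 -0.05 0;0 0 -0.15 0;0 0 -0.28 0;0 0 -0.4 0;0 0 -0.5 0;0 0 -0.5 0;0 0 -0.5 0;0 0 -0.5 0"}}

```text
clock: 26.28
tool_pos: [0.4224, 0.1838, 0.1574]
eef_rot: [0.766, 0.642, -0.006, -0.002]
contact_force: [0.0, -0.1, -1.4]
opening: 0.395
finger_force: 25.0
```

Run:
```python
from h import *
s=sensors.get_state();print(s['tool_pos'],s['opening'],s['contact_force'],s['finger_force'])
go(.5515,.0487,.1535,-81.5)
```

```text
[0.42237188 0.18377507 0.1574023 ] 0.39471860240102835 [ 0.0296907  -0.11714546 -1.36428979] 24.993412513285875
yaw -10.1 rows [-0.368   0.5026  0.0105] 0.1984
```

Call:
{"method": "send_rows", "body": {"rows": "-0.06 0.08 0 0.02;-0.12 0.16 0 0.04;-0.18 0.24 0 0.06;-0.24 0.32 0 0.08;-0.29 0.39 0 0.1;-0.33 0.45 0 0.119;-0.35 0.49 0 0.138;-0.36 0.51 0 0.158;-0.36 0.51 0 0.178;-0.36 0.51 0 0.198"}}

```text
clock: 27.12
tool_pos: [0.5537, 0.0494, 0.1547]
eef_rot: [0.997, 0.072, -0.007, 0.002]
contact_force: [0.1, -0.0, -0.6]
opening: 0.394
finger_force: 25.0
```

Call:
{"method": "send_rows", "body": {"rows": "0 0 0 0;0 0 0 0;0 0 0 0;0 0 0 0;0 0 0 0"}}

```text
clock: 27.53
tool_pos: [0.5541, 0.0504, 0.1571]
eef_rot: [0.997, 0.077, -0.005, 0.002]
contact_force: [-0.1, -0.3, -0.6]
opening: 0.398
finger_force: 25.0
```

Run:
```python
from h import *
s=sensors.get_state();t=s['tool_pos'];print(t,s['opening'],s['eef_rot'])
for i in range(4): print(rimfit('scene',t[2]-.008+.018,.018,t[:2]))
go(.5558,.0492,.062,-81.5)
```

```text
[0.55410913 0.05037977 0.1570631 ] 0.39816908209744395 [ 0.99703157  0.07678229 -0.00546831  0.00162323]
(array([0.55260027, 0.04238337]), np.float64(0.0023557540098660098), np.int64(127), 5)
(array([0.55359128, 0.04231288]), np.float64(0.00211940391459138), np.int64(126), 5)
(array([0.55326643, 0.04232977]), np.float64(0.00163889815040687), np.int64(124), 5)
(array([0.55184024, 0.05032997]), np.float64(0.0020676903037782834), np.int64(133), 8)
yaw -81.2 rows [0.0079 0.004  0.3178] 0.0007
```

Run:
```python
from h import *
s=sensors.get_state();t=s['tool_pos'];M=R.from_quat(s['eef_rot']).as_matrix()
def strip(D,t,zt,r,h):
    c=cloud('scene',D.astype(float)).reshape(-1,3)-[.0019,-.00145,.0015]
    q=(c-t)@M; m=(abs(q[:,1])<h)&(abs(c[:,2]-zt)<.005)&(abs(q[:,0])<r+.012)
    x=q[m,0]; return m.sum(),np.sort(x)[-6:].round(4),np.sort(x)[-4]-r
print('collar',strip(np.load('s3.npz')['D'],np.array([.5499,.0473,.1544]),.1697,.03,.01))
for i in range(3):
    I,D=eyes.snapshot('scene');print('bush',strip(D,t,t[2]+.010,.018,.008))
cc=proj('scene',[t])[0].astype(int)
cv2.imwrite('pics/g3.png',cv2.resize(cv2.convertScaleAbs(I[cc[1]-35:cc[1]+35,cc[0]-35:cc[0]+35,::-1],alpha=1.8),(560,560),interpolation=cv2.INTER_CUBIC))
```

```text
collar (np.int64(99), array([0.03  , 0.0301, 0.0304, 0.0304, 0.0307, 0.0308]), np.float64(0.00035867543771970004))
bush (np.int64(37), array([0.0116, 0.0131, 0.0133, 0.0137, 0.0139, 0.0143]), np.float64(-0.004714945683460736))
bush (np.int64(40), array([0.0127, 0.0128, 0.0131, 0.0132, 0.0138, 0.0149]), np.float64(-0.004918538309016653))
bush (np.int64(40), array([0.0127, 0.0145, 0.0147, 0.0148, 0.0148, 0.0152]), np.float64(-0.003289015999742047))
```

View pics/g3.png

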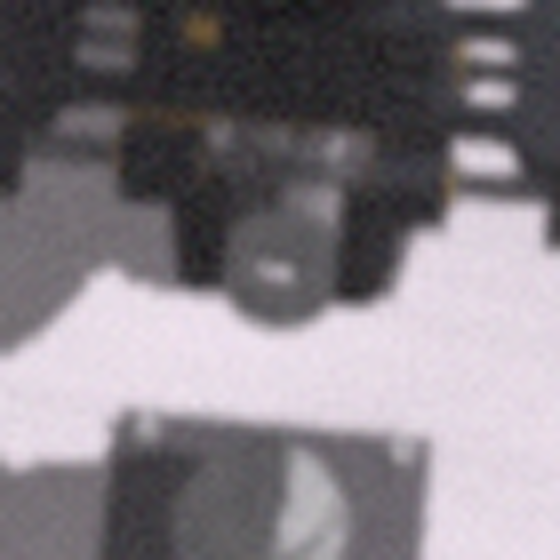

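The crop shows the bushing held upright at (283,265) above the stack at (260,510). It sits about 4 mm toward the back of the pads, which matches the prediction.

Call:
{"method": "send_rows", "body": {"rows": "0.008 0.004 0.03 0;0.008 0.004 0.08 0;0.008 0.004 0.13 0;0.008 0.004 0.17 0;0.008 0.004 0.2 0;0.008 0.004 0.22 0;0.008 0.004 0.24 0;0.008 0.004 0.25 0;0.008 0.004 0.255 0;0.008 0.004 0.255 0"}}

```text
clock: 28.72
tool_pos: [0.556, 0.0491, 0.0806]
eef_rot: [0.997, 0.076, -0.005, 0.002]
contact_force: [-0.3, 0.2, -1.2]
opening: 0.393
finger_force: 25.0
```

```bash
python3 -c "
from h import *
print(sensors.get_state()['tool_pos']);go(.5558,.0492,.052,-81.5)"
```

```text
[0.55604084 0.0490896  0.08064569]
yaw -81.3 rows [ 0.0003 -0.0008  0.0955] 0.0006
```

Call:
{"method": "send_rows", "body": {"rows": "0 0 0.01 0;0 0 0.02 0;0 0 0.03 0;0 0 0.04 0;0 0 0.05 0;0 0 0.06 0;0 0 0.07 0;0 0 0.08 0;0 0 0.085 0;0 0 0.085 0"}}

```text
clock: 29.55
tool_pos: [0.5555, 0.049, 0.0549]
eef_rot: [0.997, 0.076, -0.006, 0.002]
contact_force: [0.4, 0.1, -0.9]
opening: 0.395
finger_force: 25.0
```

Call:
{"method": "send_rows", "body": {"rows": "0 0 0.003 0;0 0 0.006 0;0 0 0.009 0;0 0 0.012 0;0 0 0.014 0;0 0 0.014 0"}}

```text
clock: 30.05
tool_pos: [0.5557, 0.049, 0.051]
eef_rot: [0.997, 0.076, -0.005, 0.002]
contact_force: [-0.4, -0.7, -1.1]
opening: 0.396
finger_force: 25.0
```

Call:
{"method": "send_rows", "body": {"rows": "0 0 0.001 0;0 0 0.002 0;0 0 0.003 0;0 0 0.004 0;0 0 0.004 0;0 0 0.004 0"}}

```text
clock: 30.55
tool_pos: [0.5556, 0.049, 0.0503]
eef_rot: [0.997, 0.076, -0.005, 0.002]
contact_force: [-1.8, 1.0, 5.0]
opening: 0.395
finger_force: 25.0
```

Call:
{"method": "send_rows", "body": {"rows": "0 0 0 0;0 0 0 0;0 0 0 0;0 0 -0.05 0;0 0 -0.15 0;0 0 -0.25 0;0 0 -0.33 0;0 0 -0.33 0;0 0 -0.33 0;0 0 -0.33 0", "jaw": -0.5}}

```text
clock: 31.38
tool_pos: [0.5562, 0.0499, 0.1481]
eef_rot: [0.997, 0.076, -0.006, 0.002]
contact_force: [-0.2, -0.6, -0.6]
opening: 0.747
finger_force: 0.0
```

```bash
python3 -c "
from h import *
print(sensors.get_state()['tool_pos']);go(.6628,-.0647,.145,11)
c=cloud('scene',eyes.snapshot('scene')[1].astype(float))
m=(np.hypot(c[...,0]-.554,c[...,1]-.047)<.016)&(c[...,2]<.066);z=c[...,2][m];print('bushing top z',np.median(z),len(z),np.percentile(z,[10,90]))
m=(np.hypot(c[...,0]-.6647,c[...,1]+.066)<.02)&(c[...,2]>.09)&(c[...,2]<.107);print('knob',c[m].mean(0)-[.0019,-.00145,0],m.sum())
"
```

```text
[0.55621288 0.04985623 0.14809074]
yaw -81.2 rows [0.2931 0.4315 0.0078] -0.2562
bushing top z 0.06104733521033734 86 [0.04823361 0.06438636]
knob [ 0.66343235 -0.06298112  0.09901067] 47
```

Call:
{"method": "send_rows", "body": {"rows": "0.05 0.08 0 -0.019;0.1 0.16 0 -0.038;0.15 0.23 0 -0.057;0.2 0.3 0 -0.076;0.24 0.36 0 -0.095;0.27 0.4 0 -0.114;0.293 0.431 0 -0.133;0.293 0.431 0 -0.152;0.293 0.431 0 -0.171;0.293 0.431 0 -0.19"}}

```text
clock: 32.27
tool_pos: [0.6623, -0.0651, 0.1462]
eef_rot: [0.78, 0.625, -0.006, -0.003]
contact_force: [-0.4, -0.2, -0.3]
opening: 0.751
finger_force: 0.0
```

Call:
{"method": "send_rows", "body": {"rows": "0 0 0 -0.02;0 0 0 -0.04;0 0 0 -0.06;0 0 0 -0.066;0 0 0 -0.066;0 0 0 -0.066"}}

```text
clock: 32.77
tool_pos: [0.6625, -0.0649, 0.1469]
eef_rot: [0.637, 0.77, -0.005, -0.004]
contact_force: [-0.6, 0.5, 0.5]
opening: 0.748
finger_force: 0.0
```

```bash
python3 -c "
from h import *
print(sensors.get_state()['tool_pos']);go(.6628,-.0642,.0755,11)"
```

```text
[ 0.66246992 -0.06489635  0.14690992]
yaw 10.8 rows [0.0024 0.0046 0.238 ] -0.0006
```

Call:
{"method": "send_rows", "body": {"rows": "0.002 0.005 0.06 0;0.002 0.005 0.12 0;0.002 0.005 0.17 0;0.002 0.005 0.21 0;0.002 0.005 0.23 0;0.002 0.005 0.236 0;0.002 0.005 0.236 0;0.002 0.005 0.236 0"}}

```text
clock: 33.43
tool_pos: [0.6644, -0.0646, 0.0781]
eef_rot: [0.637, 0.771, -0.005, -0.002]
contact_force: [0.0, 0.2, 0.5]
opening: 0.75
finger_force: 0.0
```

Call:
{"method": "send_rows", "body": {"rows": "0 0 0 0;0 0 0 0;0 0 0 0;0 0 0 0;0 0 0 0;0 0 0 0;0 0 0 0;0 0 0 0;0 0 0 0;0 0 0 0", "jaw": 1, "force": 12}}

```text
clock: 34.27
tool_pos: [0.6638, -0.0645, 0.0774]
eef_rot: [0.637, 0.771, -0.005, -0.003]
contact_force: [-0.3, 0.4, 0.7]
opening: 0.199
finger_force: 12.0
```

```bash
cat > arc.py <<'E'
from h import *
import sys
s=sensors.get_state();print(s['tool_pos'],s['contact_force'],s['opening'],s['finger_force'])
piv=np.array([.638,.0605]); M=R.from_quat(s['eef_rot']).as_matrix()
v=np.array(s['tool_pos'][:2])-piv; a0=np.arctan2(v[1],v[0]); print('r',np.hypot(*v),'phi',(a0-.148+np.pi))
for a in map(float,sys.argv[1:]):
    q=piv+.128*np.array([np.cos(a0-a),np.sin(a0-a)])
    print(a,(M.T@np.r_[q-s['tool_pos'][:2],0]/.3).round(3),round(a/6.283,3))
E
python3 arc.py .1 .2 .3 .4 .5 .6 .7 .8 .9
```

```text
[ 0.66376334 -0.06445069  0.07742284] [-0.28871337  0.4038621   0.68547312] 0.19886634071940099 11.990197165869176
r 0.1275790966799241 phi 1.6261348162161737
0.1 [ 0.    -0.043  0.   ] 0.016
0.2 [ 0.006 -0.085  0.001] 0.032
0.3 [ 0.016 -0.126  0.001] 0.048
0.4 [ 0.03  -0.167  0.002] 0.064
0.5 [ 0.048 -0.205  0.002] 0.08
0.6 [ 0.07  -0.242  0.003] 0.095
0.7 [ 0.095 -0.276  0.003] 0.111
0.8 [ 0.124 -0.308  0.003] 0.127
0.9 [ 0.156 -0.336  0.003] 0.143
```

Call:
{"method": "send_rows", "body": {"rows": "0 -0.043 0 0.016;0.006 -0.085 0.001 0.032;0.016 -0.126 0.001 0.048;0.03 -0.167 0.002 0.064;0.048 -0.205 0.002 0.08;0.07 -0.242 0.003 0.095;0.095 -0.276 0.003 0.111;0.124 -0.308 0.003 0.127;0.156 -0.336 0.003 0.143;0.156 -0.336 0.003 0.143"}}

```text
clock: 35.1
tool_pos: [0.5524, -0.0375, 0.0774]
eef_rot: [0.909, 0.416, -0.008, -0.001]
contact_force: [-2.8, -3.4, -0.3]
opening: 0.196
finger_force: 12.0
```

Call:
{"method": "send_rows", "body": {"rows": "0 0 0 0;0 0 0 0"}}

```text
clock: 35.27
tool_pos: [0.5543, -0.039, 0.0774]
eef_rot: [0.909, 0.418, -0.007, 0.0]
contact_force: [-3.6, -3.6, 1.5]
opening: 0.201
finger_force: 12.0
```

```bash
python3 arc.py .08 .16 .24 .32 .4 .48 .55 .6 .65
```

```text
[ 0.55428781 -0.03901468  0.07739405] [-3.57931928 -3.57574001  1.5415203 ] 0.20079840069523766 11.977395359426737
r 0.13004192797306857 phi 0.7234307270828908
0.08 [ 0.008 -0.034  0.   ] 0.013
0.16 [ 0.012 -0.068  0.   ] 0.025
0.24 [ 0.018 -0.102  0.   ] 0.038
0.32 [ 0.027 -0.134  0.   ] 0.051
0.4 [ 0.039 -0.167  0.   ] 0.064
0.48 [ 0.053 -0.198  0.   ] 0.076
0.55 [ 0.068 -0.224  0.   ] 0.088
0.6 [ 0.079 -0.242  0.   ] 0.095
0.65 [ 0.091 -0.259  0.   ] 0.103
```

Call:
{"method": "send_rows", "body": {"rows": "0.008 -0.034 0 0.013;0.012 -0.068 0 0.025;0.018 -0.102 0 0.038;0.027 -0.134 0 0.051;0.039 -0.167 0 0.064;0.053 -0.198 0 0.076;0.068 -0.224 0 0.088;0.079 -0.242 0 0.095;0.091 -0.259 0 0.103;0.091 -0.259 0 0.103"}}

```text
clock: 36.1
tool_pos: [0.5093, 0.0342, 0.0773]
eef_rot: [0.994, 0.107, -0.01, 0.0]
contact_force: [-9.5, -2.2, 7.0]
opening: 0.201
finger_force: 12.0
```

Call:
{"method": "send_rows", "body": {"rows": "0 0 0 0;0 0 0 0"}}

```text
clock: 36.27
tool_pos: [0.5095, 0.0334, 0.0773]
eef_rot: [0.994, 0.107, -0.01, 0.001]
contact_force: [-9.7, -1.7, 7.7]
opening: 0.199
finger_force: 12.0
```

```bash
python3 arc.py .02 .04 .06 .08 .1
```

```text
[0.50949246 0.03343555 0.07728068] [-9.72101052 -1.67508088  7.72699668] 0.19890516126234983 11.99583345092833
r 0.13132658469383865 phi 0.059572451119795033
0.02 [ 0.011 -0.008 -0.   ] 0.003
0.04 [ 0.012 -0.017 -0.   ] 0.006
0.06 [ 0.012 -0.025 -0.   ] 0.01
0.08 [ 0.013 -0.034 -0.   ] 0.013
0.1 [ 0.014 -0.042 -0.   ] 0.016
```

Call:
{"method": "send_rows", "body": {"rows": "-0.004 -0.008 0 0.003;-0.006 -0.014 0 0.006;-0.007 -0.02 0 0.008;-0.007 -0.025 0 0.01;-0.007 -0.028 0 0.01;-0.007 -0.028 0 0.01"}}

```text
clock: 36.77
tool_pos: [0.5078, 0.0417, 0.0773]
eef_rot: [0.997, 0.076, -0.008, 0.001]
contact_force: [-7.4, -1.2, 3.5]
opening: 0.197
finger_force: 12.0
```

Call:
{"method": "send_rows", "body": {"rows": "-0.004 -0.004 0 0;-0.008 -0.008 0 0;-0.01 -0.012 0 0;-0.01 -0.016 0 0;-0.01 -0.018 0 0;-0.01 -0.018 0 0"}}

```text
clock: 37.27
tool_pos: [0.5075, 0.0436, 0.0775]
eef_rot: [0.997, 0.075, -0.005, 0.004]
contact_force: [-2.6, -7.5, -4.7]
opening: 0.197
finger_force: 12.1
```

Call:
{"method": "send_rows", "body": {"rows": "0 -0.004 0 0;0 -0.008 0 0;0 -0.012 0 0;0 -0.012 0 0;0 -0.012 0 0"}}

```text
clock: 37.68
tool_pos: [0.5075, 0.0437, 0.0775]
eef_rot: [0.997, 0.074, -0.004, 0.007]
contact_force: [-1.1, -13.3, -7.9]
opening: 0.2
finger_force: 12.1
```

Call:
{"method": "send_rows", "body": {"rows": "0 0.008 0 0;0 0.016 0 0;0 0.02 0 0;0 0.02 0 0"}}

```text
clock: 38.02
tool_pos: [0.5075, 0.0435, 0.0775]
eef_rot: [0.997, 0.076, -0.005, 0.002]
contact_force: [-2.4, -4.5, -5.9]
opening: 0.199
finger_force: 12.0
```

Call:
{"method": "send_rows", "body": {"rows": "0 0 0 0;0 0 0 0;0 0 0 0;0 0 0 0;0 0 0 0;0 0 -0.06 0;0 0 -0.16 0;0 0 -0.28 0;0 0 -0.4 0;0 0 -0.5 0", "jaw": -0.3}}

```text
clock: 38.85
tool_pos: [0.5092, 0.0446, 0.2299]
eef_rot: [0.997, 0.076, -0.005, 0.002]
contact_force: [0.9, -0.5, -0.0]
opening: 0.65
finger_force: 0.0
```

Call:
{"method": "send_rows", "body": {"rows": "-0.1 -0.1 -0.1 0;-0.2 -0.2 -0.1 0;-0.3 -0.3 -0.1 0;-0.3 -0.4 -0.1 0;-0.3 -0.5 -0.1 0;-0.3 -0.6 -0.1 0;-0.3 -0.7 -0.1 0;-0.3 -0.8 -0.1 0;-0.3 -0.8 -0.1 0;-0.3 -0.8 -0.1 0"}}

```text
clock: 39.68
tool_pos: [0.3833, 0.2701, 0.2577]
eef_rot: [0.997, 0.078, -0.005, 0.002]
contact_force: [-0.2, -0.8, 0.1]
opening: 0.65
finger_force: 0.0
```

Run:
```python
from h import *
s=sensors.get_state();print(s['clock'],s['tool_pos'],s['contact_force'])
J=[]
for n in('scene','top'):
    I,D=eyes.snapshot(n); k=cloud(n,D.astype(float))
    m=(np.hypot(k[...,0]-.508,k[...,1]-.043)<.03)&(k[...,2]>.092)&(k[...,2]<.107);print(n,'knob',k[m].mean(0) if m.any() else None)
    c=proj(n,[[.56,.05,.05]])[0].astype(int);J.append(cv2.resize(cv2.convertScaleAbs(I[c[1]-50:c[1]+50,c[0]-67:c[0]+66,::-1],alpha=1.5),(400,300),interpolation=cv2.INTER_CUBIC))
cv2.imwrite('pics/end.png',np.hstack(J))
```

```text
39.6833 [0.38333029 0.27005794 0.2577104 ] [-0.24975221 -0.75970151  0.11949256]
scene knob [0.51146633 0.04209252 0.0994883 ]
top knob [0.50787464 0.04490074 0.09990752]
```

View pics/end.png

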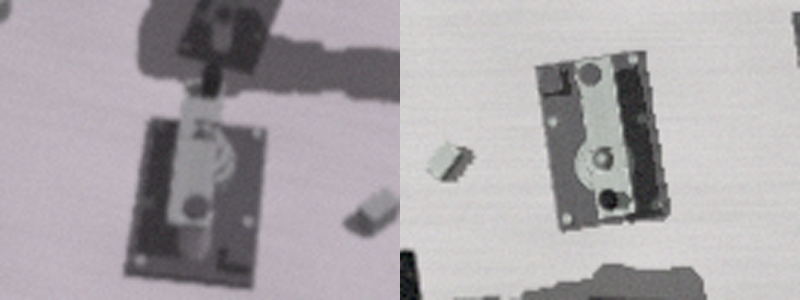

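The final picture shows the keeper along the post line: pivot at (590,73), post in the fork at (602,158), knob at (608,199). The stack lies beneath it. Handing in.

```bash
python3 -c "
from plant import finish_job
print(finish_job())"
```

```text
the job is handed in; nothing more can be done
None
```

The collar, washer and bushing are seated on the post in that order, the keeper is closed against its stop, and the job was handed in at about 40 s of the 72 s allowed.

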